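# Spread the grinding cylinders and slide the tray into the drying hood

### The job

The washed grinding cylinders are heaped in the drying tray. While the tray is still outside the hood, spread them out into one layer, none lying on top of another and all of them in the tray, since only a single layer clears the slot; then slide the tray into the slot of the low drying hood until its panel is shut against the hood's face. Leave the timer, the beaker and the jar where they are.

Things in the scene. Friction and masses are not known exactly. Their poses are not given: they have to be found in the camera images.
- hood: Low white drying hood, fixed, 157 wide x 170 deep x 70 mm high, no floor: it stands on the bench. Origin on the bench; +x points into the hood, z up. Front face: plane x = -75 mm. Walls inside at y = +-58.5 mm, back at x = 80 mm. Its solid roof spans z 40 to 70 mm. With the tray fully home, the tray's origin and axes coincide with the hood's.
- hood_slot (a point): Middle of the slot's mouth in the hood's front face, at bench height (hood x = -75 mm). The slot is 117 mm wide and 40 mm high; its sides flare out by about 5 mm each over the first 12 mm. Axes as the hood's.
- tray: Loose open steel drying tray on the bench, 0.24 to 0.39 kg empty. Origin under the middle of the pan; its +x end goes into the slot first, z up. Pan 150 long (x -75..75) x 112 wide (y -56..56 mm), floor 3 mm and walls 2 mm thick, walls 20 mm high, leading corners cut off by 8 mm. Loaded, it slides on the bench with a push of 3 to 9 N.
- tray_panel (a point): Middle of the outer face of the tray's rear closing panel (tray x -79 mm, 24.5 mm up): panel 4 mm thick, 146 wide, 1 to 48 mm high, wider than the slot, so it stops against the hood's face. A pull handle (8 mm bar, 28 mm up, standing 28 mm out, 52 mm wide) is in its middle; the panel is plain from 30 to 73 mm either side.
- cylinder_0_center (a point): Centre of a white ceramic grinding cylinder, 25 mm in diameter and 25 mm long, 40 g, one of ten alike, heaped in the tray at the end that goes in first: some stand on the tray floor (centre 15.5 mm above the bench, standing or lying), some on top of the others (centre about 40 mm above the bench).
- cylinder_1_center (a point): Centre of grinding cylinder 1, like cylinder 0.
- cylinder_2_center (a point): Centre of grinding cylinder 2, like cylinder 0.
- cylinder_3_center (a point): Centre of grinding cylinder 3, like cylinder 0.
- cylinder_4_center (a point): Centre of grinding cylinder 4, like cylinder 0.
- cylinder_5_center (a point): Centre of grinding cylinder 5, like cylinder 0.
- cylinder_6_center (a point): Centre of grinding cylinder 6, like cylinder 0.
- cylinder_7_center (a point): Centre of grinding cylinder 7, like cylinder 0.
- cylinder_8_center (a point): Centre of grinding cylinder 8, like cylinder 0.
- cylinder_9_center (a point): Centre of grinding cylinder 9, like cylinder 0.
- timer: Bystander: bench timer 58 x 64 x 21 mm, origin under its middle.
- beaker: Bystander: empty glass beaker, 88 mm across, 105 mm high, origin under its middle.
- small_jar: Bystander: jar with black screw lid, 60 mm across, 41 mm high, origin under its middle.

How it is judged (in metres and radians):
On the way:
1. all ten cylinders lie in one layer inside the tray, the tray's leading end still outside the hood's slot (z of cylinder_0_center in the frame of tray between 0.008 and 0.024 m and x of cylinder_0_center in the frame of tray between -0.072 and 0.07 m and y of cylinder_0_center in the frame of tray between -0.052 and 0.052 m and z of cylinder_1_center in the frame of tray between 0.008 and 0.024 m and x of cylinder_1_center in the frame of tray between -0.072 and 0.07 m and y of cylinder_1_center in the frame of tray between -0.052 and 0.052 m and z of cylinder_2_center in the frame of tray between 0.008 and 0.024 m and x of cylinder_2_center in the frame of tray between -0.072 and 0.07 m and y of cylinder_2_center in the frame of tray between -0.052 and 0.052 m and z of cylinder_3_center in the frame of tray between 0.008 and 0.024 m and x of cylinder_3_center in the frame of tray between -0.072 and 0.07 m and y of cylinder_3_center in the frame of tray between -0.052 and 0.052 m and z of cylinder_4_center in the frame of tray between 0.008 and 0.024 m and x of cylinder_4_center in the frame of tray between -0.072 and 0.07 m and y of cylinder_4_center in the frame of tray between -0.052 and 0.052 m and z of cylinder_5_center in the frame of tray between 0.008 and 0.024 m and x of cylinder_5_center in the frame of tray between -0.072 and 0.07 m and y of cylinder_5_center in the frame of tray between -0.052 and 0.052 m and z of cylinder_6_center in the frame of tray between 0.008 and 0.024 m and x of cylinder_6_center in the frame of tray between -0.072 and 0.07 m and y of cylinder_6_center in the frame of tray between -0.052 and 0.052 m and z of cylinder_7_center in the frame of tray between 0.008 and 0.024 m and x of cylinder_7_center in the frame of tray between -0.072 and 0.07 m and y of cylinder_7_center in the frame of tray between -0.052 and 0.052 m and z of cylinder_8_center in the frame of tray between 0.008 and 0.024 m and x of cylinder_8_center in the frame of tray between -0.072 and 0.07 m and y of cylinder_8_center in the frame of tray between -0.052 and 0.052 m and z of cylinder_9_center in the frame of tray between 0.008 and 0.024 m and x of cylinder_9_center in the frame of tray between -0.072 and 0.07 m and y of cylinder_9_center in the frame of tray between -0.052 and 0.052 m and x of tray in the frame of hood below -0.145 m), for 0.2 s.
At the end, for the whole second after the job is handed in: Tray home: panel within 4 mm of the hood's face, centred within 5 mm and 0.05 rad, flat on the bench (4 mm, 0.04 rad), at rest (under 10 mm/s); all ten cylinders within the tray's walls in one layer, each centre 8 to 24 mm above the tray's underside (z of cylinder_0_center in the frame of tray between 0.008 and 0.024 m and x of cylinder_0_center in the frame of tray between -0.072 and 0.07 m and y of cylinder_0_center in the frame of tray between -0.052 and 0.052 m and z of cylinder_1_center in the frame of tray between 0.008 and 0.024 m and x of cylinder_1_center in the frame of tray between -0.072 and 0.07 m and y of cylinder_1_center in the frame of tray between -0.052 and 0.052 m and z of cylinder_2_center in the frame of tray between 0.008 and 0.024 m and x of cylinder_2_center in the frame of tray between -0.072 and 0.07 m and y of cylinder_2_center in the frame of tray between -0.052 and 0.052 m and z of cylinder_3_center in the frame of tray between 0.008 and 0.024 m and x of cylinder_3_center in the frame of tray between -0.072 and 0.07 m and y of cylinder_3_center in the frame of tray between -0.052 and 0.052 m and z of cylinder_4_center in the frame of tray between 0.008 and 0.024 m and x of cylinder_4_center in the frame of tray between -0.072 and 0.07 m and y of cylinder_4_center in the frame of tray between -0.052 and 0.052 m and z of cylinder_5_center in the frame of tray between 0.008 and 0.024 m and x of cylinder_5_center in the frame of tray between -0.072 and 0.07 m and y of cylinder_5_center in the frame of tray between -0.052 and 0.052 m and z of cylinder_6_center in the frame of tray between 0.008 and 0.024 m and x of cylinder_6_center in the frame of tray between -0.072 and 0.07 m and y of cylinder_6_center in the frame of tray between -0.052 and 0.052 m and z of cylinder_7_center in the frame of tray between 0.008 and 0.024 m and x of cylinder_7_center in the frame of tray between -0.072 and 0.07 m and y of cylinder_7_center in the frame of tray between -0.052 and 0.052 m and z of cylinder_8_center in the frame of tray between 0.008 and 0.024 m and x of cylinder_8_center in the frame of tray between -0.072 and 0.07 m and y of cylinder_8_center in the frame of tray between -0.052 and 0.052 m and z of cylinder_9_center in the frame of tray between 0.008 and 0.024 m and x of cylinder_9_center in the frame of tray between -0.072 and 0.07 m and y of cylinder_9_center in the frame of tray between -0.052 and 0.052 m and x of tray in the frame of hood between -0.004 and 0.004 m and y of tray in the frame of hood between -0.005 and 0.005 m and angle between the x axis of tray and the x axis of hood, either way round below 0.05 rad and height (world z) of tray below 0.004 m and angle between tray's own z axis and vertical below 0.04 rad and linear speed of tray below 0.01 m/s); the robot touches nothing.
It fails at once if the timer is moved by more than 30 mm (distance of timer from where it was at the start of the episode above 0.03 m).
It fails at once if the beaker is moved by more than 30 mm (distance of beaker from where it was at the start of the episode above 0.03 m).
It fails at once if the jar is moved by more than 30 mm (distance of small_jar from where it was at the start of the episode above 0.03 m).
It also fails if it takes over 72 s, if anything falls off the work surface, if the arm or the gripper's body presses on something with over 40 N, if the wrist force passes 120 N, or if a joint passes its speed limit or range.

### The arm

A 6-joint arm with a two-finger parallel gripper is mounted at the origin on a cart in front of the work surface, level with it; the furniture and walls round the work are solid. World frame = base frame: x ahead of the robot, y to its left, z up, the work surface at z = 0. Lengths are in mm, angles in rad, forces in N, time in s.
With the tool pointing down it reaches from about 375 to 900 mm from the base axis. Payload 3.1 kg.
Tool frame: the origin (TCP) lies on the centre line of the jaws, within the pads' length; the fingertips stand 17 mm ahead of it and the grasp point (between the pads) lies 2 mm behind it; z points along the fingers, y is the line along which they close (so a half turn about z gives the same grasp; the last joint's range is limited). The gripper opens to 85 mm and grips with 20 to 120 N. Pads are 22 mm wide; open, the fingers measure 114 mm over their backs; the gripper's body (76 mm by 85 mm) begins 54 mm behind the grasp point. The pads swing forward as they close: fully open they stand 13 mm farther back than shut.
Start: joints at [-1.458, 0.527, 1.433, -0, 1.181, -0.178], TCP at [179.223, -598.729, 248.31] pointing down, gripper open.
Joint ranges: [-3.08, 3.08], [-0.75, 2.2], [0.22, 2.44], [-1.43, 4.57], [0, 2.65], [-2.85, 2.85]. Speed limits (rad/s): [2.79, 2.79, 3.14, 3.14, 3.14, 3.14].

### API

Orientations are given as a rotation vector (axis times angle).
In Python, from workcell import arm gives the robot as it stands. The module is installed in compiled form; this text tells all that it offers.
- The arm moves only by the tool jog_arm, never from a script. Its argument "motion" is a list of rows, each an object of numbers: "dx", "dy", "dz": the shift along the tool's x, y, z as a fraction of full scale; "wx", "wy", "wz": the turn, a rotation vector about the tool's x, y, z as a fraction of full scale; "gripper": the closure in counts, from 0 (fully open) to 255 (shut). In form: [{"dx": .., "dy": .., "dz": .., "wx": .., "wy": .., "wz": .., "gripper": ..}, ...]. A call has 1 to 10 rows; each row is the pose to reach, as a shift and turn from the pose commanded when the call began, along the tool's axes at that moment; what a row does not reach only later rows make up. Full scale, the value 1, is 0.6 m for a shift and 0.5 rad for a turn. A row lasts 1/10 s, in which the tool goes at most 50 mm and 8.59 degrees, less where a joint would pass 70% of its speed; a pose out of reach is approached as far as the arm can. A call with a number of a shift or a turn outside -1 to 1 is refused whole. A call with a gripper value outside its range is refused whole. The fingers move at their own pace and stop on an object; the grip force is fixed at half the most. Time passes only in rows, so rows that repeat a pose let the fingers close. It gives the time, the measured TCP pose, the force, the opening and the grip force at its end, in the units of the state.
- arm.read_state(): the state, without advancing time (a new reading comes with each control period).
- arm.camera(name): name is "scene" or "top" or "wrist"; returns the picture (480x640x3 uint8, red, green, blue); there is no depth.
- arm.camera_model(name): a dict with "intrinsics" (3x3 intrinsics, pixels), "rvec" (rotation vector, rad) and "tvec" (3), from world to camera coordinates, as OpenCV has them. Camera axes: x right, y down, z forward; pixel columns grow to the right and rows downward; lengths in mm; the calibration is good to about 2 mm. A picture is of the moment at which its call begins: read the wrist's pose just before it. camera_model takes no time and is no camera call; for the wrist camera it gives the pose at the moment of the call.
- arm.sign_off(): hands the job in; it is judged then, once.
The state is a dict: "t": time; "q": joint angles; "qd": joint speeds; "effort": joint torques, N m; "tool_pos": TCP position; "orientation": TCP orientation; "wrist_force": force on the tool from outside, world axes, zero at the start; "ft_torque": the same for the moment, N m; "width": opening from 0.0 (shut) to 1.0 (fully open); "grasp_force": force on a finger pad.
Only numpy, scipy, OpenCV 4.12 (cv2) and the standard library are available. Lean on these libraries where they do the work, as an engineer would, in place of code of your own. Each camera call takes 0.05 s, during which the arm holds its last target. There are 200 camera calls.

## Working session

There is one attempt and no reset: what is moved stays moved. The work goes in short steps, Python scripts to look and compute and a tool call to move; the robot and the scene stay as the last step left them, time stands still between calls to the robot, and variables do not carry over. Pictures are saved under pics/ and viewed, at most 10 in all, crops included, and the job is handed in when it is done.

Besides the shell and the picture viewer there is one more tool, called after "Call:" as a command line: name --argument value ..., lists and objects as JSON in quotes. jog_arm: Moves the arm, as the interface text tells. Its arguments: {"type":"object","properties":{"motion":{"type":"array","items":{"type":"object","properties":{"dx":{"type":"number","minimum":-1,"maximum":1},"dy":{"type":"number","minimum":-1,"maximum":1},"dz":{"type":"number","minimum":-1,"maximum":1},"wx":{"type":"number","minimum":-1,"maximum":1},"wy":{"type":"number","minimum":-1,"maximum":1},"wz":{"type":"number","minimum":-1,"maximum":1},"gripper":{"type":"number"}}}}},"required":["motion"]}

```bash
mkdir -p pics; cat > h.py <<'E'
import numpy as np, cv2
from workcell import arm
def shot(n,f):
    im=arm.camera(n); cv2.imwrite('pics/'+f,im[:,:,::-1]); return im
def ray(m,uv,z):
    K=np.array(m["intrinsics"],float);R=cv2.Rodrigues(np.array(m["rvec"],float))[0];t=np.array(m["tvec"],float).ravel()
    d=(R.T@np.linalg.solve(K,np.array([[u,v,1] for u,v in uv],float).T)).T
    c=-R.T@t
    return c+d*((z-c[2])/d[:,2])[:,None]
def proj(m,P):
    return cv2.projectPoints(np.array(P,float),np.array(m["rvec"],float),np.array(m["tvec"],float),np.array(m["intrinsics"],float),None)[0][:,0]
E
python3 - <<'E'
from h import *
s=arm.read_state(); print({k:np.round(s[k],3) for k in s})
a=shot('top','t0.png'); b=shot('scene','s0.png')
for n in('top','scene'):
    m=arm.camera_model(n);R=cv2.Rodrigues(np.array(m["rvec"],float))[0];print(n,np.round(m["intrinsics"],1).tolist(),np.round(-R.T@np.ravel(m["tvec"])),np.round(R,2).tolist())
E
```

```text
{'t': np.float64(0.0), 'q': array([-1.459,  0.528,  1.434,  0.   ,  1.181, -0.179]), 'qd': array([-0.   , -0.   ,  0.001,  0.   ,  0.001,  0.001]), 'effort': array([-2.0000e-03, -4.4235e+01, -1.7803e+01, -0.0000e+00,  8.0000e-03,
       -0.0000e+00]), 'tool_pos': array([ 179.144, -598.059,  247.321]), 'orientation': array([-3.106, -0.455, -0.   ]), 'wrist_force': array([0.066, 0.215, 0.028]), 'ft_torque': array([ 0.011, -0.014, -0.029]), 'grasp_force': np.float64(0.0), 'width': np.float64(0.999)}
top [[543.6, 0.0, 319.4], [0.0, 543.6, 236.2], [0.0, 0.0, 1.0]] [ 490.  -92. 1143.] [[0.03, -1.0, -0.01], [-1.0, -0.03, -0.07], [0.07, 0.01, -1.0]]
scene [[508.4, 0.0, 307.5], [0.0, 508.4, 235.0], [0.0, 0.0, 1.0]] [-91. 425. 811.] [[-0.6, -0.8, 0.01], [-0.52, 0.39, -0.76], [0.6, -0.46, -0.65]]
```

View pics/t0.png

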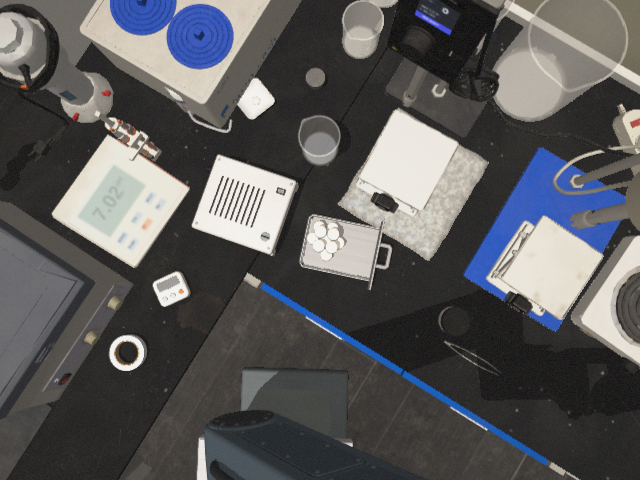

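View pics/s0.png

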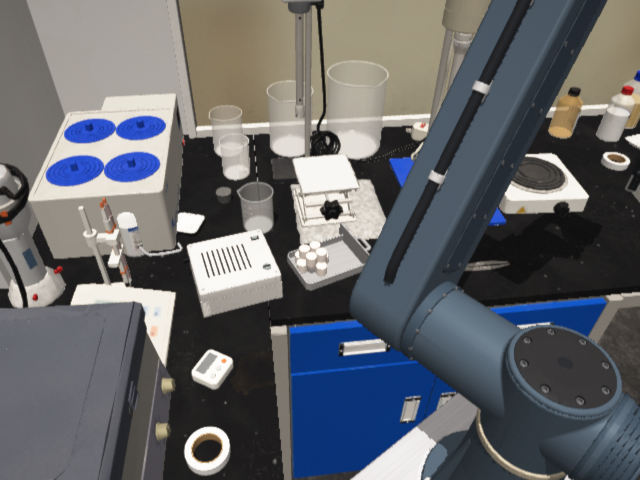

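The top view shows the hood at about px (245,205) and the tray at about (340,245). The handle is to the right at (386,257) and the heap of cylinders is at about (326,240). The timer is at (170,288), the beaker at (320,140) and the jar elsewhere. The scene view agrees, and I next get rough world positions.

```bash
python3 - <<'E'
from h import *
m=arm.camera_model('top')
im=cv2.imread('pics/t0.png')
print('hood roof corners z70',ray(m,[(220,153),(298,177),(272,254),(194,230)],70).round().tolist())
print('tray rim z20/panel z48',ray(m,[(307,215),(300,264)],20).round().tolist(),ray(m,[(382,222),(370,289)],48).round().tolist())
print('heap',ray(m,[(326,240)],50).round().tolist())
c=cv2.resize(im[140:300,180:400],None,fx=3.6,fy=3.6,interpolation=cv2.INTER_CUBIC);cv2.imwrite('pics/t0c.png',c)
w=arm.camera_model('wrist');s=arm.read_state()
R=cv2.Rodrigues(np.array(w["rvec"],float))[0];c=-R.T@np.ravel(w["tvec"]);T=cv2.Rodrigues(np.array(s['orientation']))[0]
print(T.T@(c-s['tool_pos']),(R@T).round(2).tolist(),np.round(w['intrinsics'],0).tolist(),T.round(2).tolist())
E
```

```text
hood roof corners z70 [[726.0, 125.0, 70.0], [682.0, -33.0, 70.0], [527.0, 13.0, 70.0], [570.0, 170.0, 70.0]]
tray rim z20/panel z48 [[612.0, -52.0, 20.0], [510.0, -40.0, 20.0]] [[599.0, -204.0, 48.0], [463.0, -183.0, 48.0]]
heap [[559.0, -92.0, 50.0]]
[  70.7373461     1.28521195 -125.36633221] [[0.0, 1.0, -0.0], [-0.96, 0.0, -0.28], [-0.28, 0.0, 0.96]] [[353.0, 0.0, 318.0], [0.0, 353.0, 238.0], [0.0, 0.0, 1.0]] [[0.96, 0.29, -0.0], [0.29, -0.96, 0.0], [0.0, -0.0, -1.0]]
```

View pics/t0c.png

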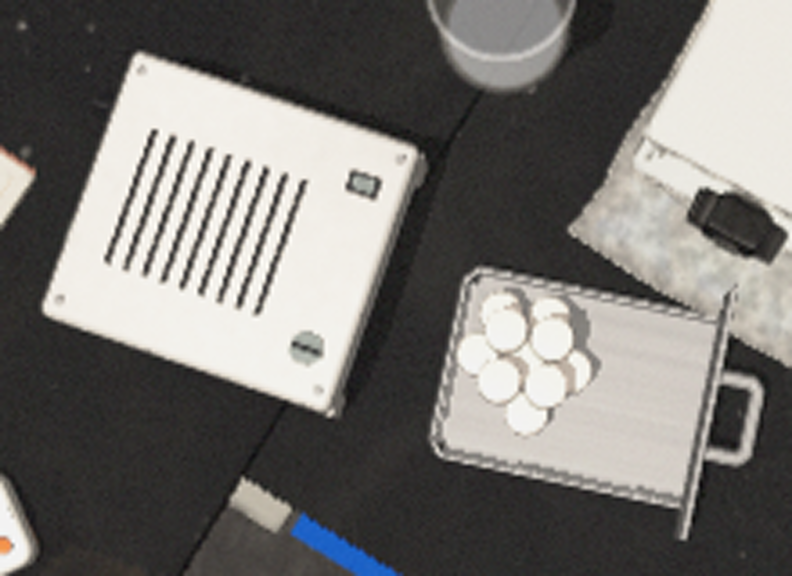

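The crop shows four top cylinders at about (506,328), (552,338), (500,380) and (546,383), over a lower layer of about six. The rear half of the tray is free, and the tray sits roughly 44 mm short of the hood face, 27 mm off its axis and turned about 6°. I'll move the wrist camera over the tray.

Call:
jog_arm --motion '[{"dx":0.81,"dy":-0.57,"dz":-0.05,"wz":-1},{"dx":0.81,"dy":-0.57,"dz":-0.05,"wz":-1},{"dx":0.81,"dy":-0.57,"dz":-0.05,"wz":-1},{"dx":0.81,"dy":-0.57,"dz":-0.05,"wz":-1},{"dx":0.81,"dy":-0.57,"dz":-0.05,"wz":-1},{"dx":0.81,"dy":-0.57,"dz":-0.05,"wz":-1},{"dx":0.81,"dy":-0.57,"dz":-0.05,"wz":-1},{"dx":0.81,"dy":-0.57,"dz":-0.05,"wz":-1},{"dx":0.81,"dy":-0.57,"dz":-0.05,"wz":-1},{"dx":0.81,"dy":-0.57,"dz":-0.05,"wz":-1}]'

```text
$.motion[0]: bad value
```

Call:
jog_arm --motion '[{"dx":0.81,"dy":-0.57,"dz":-0.05,"wx":0,"wy":0,"wz":-0.99,"gripper":0},{"dx":0.81,"dy":-0.57,"dz":-0.05,"wx":0,"wy":0,"wz":-0.99,"gripper":0},{"dx":0.81,"dy":-0.57,"dz":-0.05,"wx":0,"wy":0,"wz":-0.99,"gripper":0},{"dx":0.81,"dy":-0.57,"dz":-0.05,"wx":0,"wy":0,"wz":-0.99,"gripper":0},{"dx":0.81,"dy":-0.57,"dz":-0.05,"wx":0,"wy":0,"wz":-0.99,"gripper":0},{"dx":0.81,"dy":-0.57,"dz":-0.05,"wx":0,"wy":0,"wz":-0.99,"gripper":0},{"dx":0.81,"dy":-0.57,"dz":-0.05,"wx":0,"wy":0,"wz":-0.99,"gripper":0},{"dx":0.81,"dy":-0.57,"dz":-0.05,"wx":0,"wy":0,"wz":-0.99,"gripper":0},{"dx":0.81,"dy":-0.57,"dz":-0.05,"wx":0,"wy":0,"wz":-0.99,"gripper":0},{"dx":0.81,"dy":-0.57,"dz":-0.05,"wx":0,"wy":0,"wz":-0.99,"gripper":0}]'

```text
t: 1.1
tool_pos: [488.8, -204.4, 273.4]
orientation: [-2.902, -1.203, 0.0]
wrist_force: [0.4, -0.2, -0.0]
width: 0.999
grasp_force: 0.0
```

Call:
jog_arm --motion '[{"dx":0.15,"dy":-0.02,"dz":0,"wx":0,"wy":0,"wz":-1.0,"gripper":0},{"dx":0.15,"dy":-0.02,"dz":0,"wx":0,"wy":0,"wz":-1.0,"gripper":0},{"dx":0.15,"dy":-0.02,"dz":0,"wx":0,"wy":0,"wz":-1.0,"gripper":0},{"dx":0.15,"dy":-0.02,"dz":0,"wx":0,"wy":0,"wz":-1.0,"gripper":0},{"dx":0.15,"dy":-0.02,"dz":0,"wx":0,"wy":0,"wz":-1.0,"gripper":0}]'

```text
t: 1.6
tool_pos: [543.1, -133.4, 273.0]
orientation: [-2.513, -1.884, 0.001]
wrist_force: [-0.1, 0.2, -0.2]
width: 1.001
grasp_force: 0.0
```

Call:
jog_arm --motion '[{"dx":0,"dy":0,"dz":0,"wx":0,"wy":0,"wz":-0.19,"gripper":0},{"dx":0,"dy":0,"dz":0,"wx":0,"wy":0,"wz":-0.19,"gripper":0},{"dx":0,"dy":0,"dz":0,"wx":0,"wy":0,"wz":-0.19,"gripper":0}]'

```text
t: 1.9
tool_pos: [542.9, -134.4, 273.4]
orientation: [-2.425, -1.997, 0.0]
wrist_force: [-0.9, -0.4, 0.3]
width: 1.003
grasp_force: 0.0
```

```bash
python3 - <<'E'
from h import *
s=arm.read_state(); print(s['t'],np.round(s['tool_pos'],1),np.round(s['orientation'],3),np.round(s['q'],2))
m=arm.camera_model('wrist'); np.save('w1.npy',np.array([np.ravel(m['rvec']),np.ravel(m['tvec'])]))
im=shot('wrist','w1.png')
E
```

```text
1.9 [ 542.9 -134.4  273.4] [-2.425 -1.997  0.   ] [-0.44  0.41  1.57  0.    1.16 -0.25]
```

View pics/w1.png

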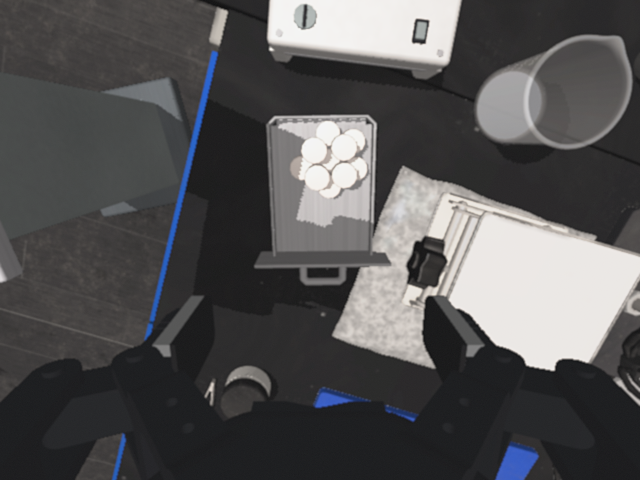

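The wrist view shows the tray upright, with its leading rim at rows 116–120, the panel top edge from (255,267) to (390,264) and the handle at (322,280). The four top cylinders are at (314,150), (344,147), (317,178) and (344,176). Lower ones show at (328,132), (355,138), (359,168), (329,187) and (299,167). A stone slab with a jack lies to the right of the panel.

```bash
python3 - <<'E'
from h import *
m=arm.camera_model('wrist'); mt=arm.camera_model('top')
im=cv2.imread('pics/w1.png')
hi=ray(m,[(314,150),(344,147),(317,178),(344,176)],53); lo=ray(m,[(328,132),(355,138),(359,168),(329,187),(299,167)],28)
pan=ray(m,[(255,267),(390,264)],48); rim=ray(m,[(268,120),(376,118)],20)
back=ray(m,[(272,253),(373,251)],20)
print('pan',pan.round(),np.linalg.norm(pan[0]-pan[1]),'rim',rim.round(),np.linalg.norm(rim[0]-rim[1]),'back',back.round())
d=pan[1]-pan[0]; yaw1=np.arctan2(d[0],-d[1]); 
f=rim.mean(0)-pan.mean(0); yaw2=np.arctan2(f[1],f[0]); print('yaw',np.degrees([np.arctan2(d[1],d[0])+np.pi/2,yaw2]),np.linalg.norm(f[:2]))
for sgn in[0]:
    y=(yaw2+np.arctan2(d[1],d[0])+np.pi/2)/2
    ex=np.array([np.cos(y),np.sin(y)]);ey=np.array([-ex[1],ex[0]])
    o=(pan.mean(0)[:2]+79*ex+rim.mean(0)[:2]-74*ex)/2
    print('tray',o.round(1),np.degrees(y).round(1))
    for p in list(hi)+list(lo): print((p[:2]).round(),((p[:2]-o)@ex).round(1),((p[:2]-o)@ey).round(1))
    # top view check
    tt=ray(mt,[(180+506/3.6,140+328/3.6),(180+552/3.6,140+338/3.6),(180+500/3.6,140+380/3.6),(180+546/3.6,140+383/3.6)],53)
    print('top',[(((p[:2]-o)@ex).round(),((p[:2]-o)@ey).round()) for p in tt])
    g0=ray(m,[(355,275),(333,338),(404,166)],0); g1=ray(mt,[(339,203),(428,260),(371,140)],0); print('granite',g0.round(),g1.round())
    j=ray(m,[(404,300),(455,195)],0);print('jack',j.round())
E
```

```text
pan [[ 467. -185.   48.]
 [ 608. -209.   48.]] 142.82673727467346 rim [[511. -42.  20.]
 [619. -61.  20.]] 109.89998756119854 back [[ 482. -181.   20.]
 [ 595. -201.   20.]]
yaw [80.31150347 79.22595151] 148.22691883593956
tray [ 551.4 -121.5] 79.8
[551. -78.] 42.3 7.6
[580. -81.] 44.7 -20.9
[ 549. -105.] 15.9 5.1
[ 575. -108.] 17.4 -21.1
[568. -65.] 58.8 -6.5
[594. -76.] 52.6 -33.8
[ 593. -106.] 22.7 -38.4
[ 559. -119.] 3.5 -7.3
[533. -93.] 24.6 23.6
top [(np.float64(44.0), np.float64(-17.0)), (np.float64(18.0), np.float64(-17.0)), (np.float64(42.0), np.float64(12.0)), (np.float64(16.0), np.float64(8.0))]
granite [[ 571. -234.    0.]
 [ 529. -314.    0.]
 [ 645. -116.    0.]] [[ 641. -118.    0.]
 [ 526. -307.    0.]
 [ 779. -182.    0.]]
jack [[ 625. -279.    0.]
 [ 698. -160.    0.]]
```

Call:
jog_arm --motion '[{"dx":0.052,"dy":0.02,"dz":0.1,"wx":0,"wy":0,"wz":0,"gripper":0},{"dx":0.052,"dy":0.02,"dz":0.2,"wx":0,"wy":0,"wz":0,"gripper":0},{"dx":0.052,"dy":0.02,"dz":0.3,"wx":0,"wy":0,"wz":0,"gripper":0},{"dx":0.052,"dy":0.02,"dz":0.32,"wx":0,"wy":0,"wz":0,"gripper":0},{"dx":0.052,"dy":0.02,"dz":0.32,"wx":0,"wy":0,"wz":0,"gripper":0},{"dx":0.052,"dy":0.02,"dz":0.32,"wx":0,"wy":0,"wz":0,"gripper":0},{"dx":0.052,"dy":0.02,"dz":0.32,"wx":0,"wy":0,"wz":0,"gripper":0}]'

```text
t: 2.65
tool_pos: [562.9, -106.8, 84.5]
orientation: [2.419, 1.996, 0.004]
wrist_force: [0.2, -0.3, -0.0]
width: 1.006
grasp_force: 0.0
```

```bash
python3 - <<'E'
from h import *
m=arm.camera_model('wrist');s=arm.read_state();im=shot('wrist','w2.png')
np.set_printoptions(suppress=True,precision=1)
print(s['t'],s['tool_pos'],s['orientation'])
print(ray(m,[(318,238)],53))
E
```

```text
2.65 [ 562.9 -106.8   84.5] [2.4 2.  0. ]
[[568.8 -83.4  53. ]]
```

View pics/w2.png

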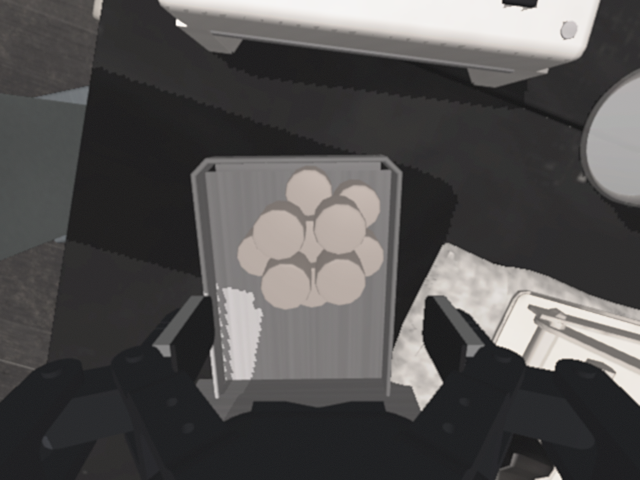

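The closer view shows the tops at A (278,233), B (341,229), C (287,286) and D (341,282). Lower ones show at (308,190), (358,205), (368,256), (253,255) and (313,290), with one in the middle.

```bash
python3 - <<'E'
from h import *
np.set_printoptions(suppress=True,precision=1)
m=arm.camera_model('wrist');s=arm.read_state();T=cv2.Rodrigues(np.array(s['orientation'],float))[0]
for n,p,z in [('A',(278,233),53),('B',(341,229),53),('C',(287,286),53),('D',(341,282),53),('l1',(308,190),28),('l2',(358,205),28),('l3',(368,256),28),('l4',(253,255),28),('l5',(313,292),28)]:
    P=ray(m,[p],z)[0]; print(n,P,'tool',(T.T@(P-s['tool_pos'])))
for p in [(200,165),(395,165),(218,375),(387,372)]: P=ray(m,[p],20)[0]; print('rim',P,(T.T@(P-s['tool_pos'])))
E
```

```text
A [551.3 -77.7  53. ] tool [ 26.4 -17.4  31.9]
B [580.2 -81.4  53. ] tool [28.3 11.7 32.1]
C [ 549.7 -104.5   53. ] tool [ -0.1 -13.8  32. ]
D [ 575.7 -107.4   53. ] tool [ 1.9 12.2 32.1]
l1 [567.6 -64.4  28. ] tool [42.6 -4.  57. ]
l2 [591.8 -77.1  28. ] tool [34.7 22.1 57.2]
l3 [ 592.7 -106.1   28. ] tool [ 6.4 28.5 57.2]
l4 [531.3 -93.5  28. ] tool [  7.2 -34.2  56.8]
l5 [ 559.1 -121.3   28. ] tool [-14.9  -1.6  57.1]
rim [513.9 -41.8  20. ] [ 54.7 -61.2  64.6]
rim [615.2 -61.3  20. ] [54.7 42.  65.3]
rim [ 488.6 -169.4   20. ] [-75.4 -61.8  64.7]
rim [ 593.6 -188.1   20. ] [-73.9  44.8  65.5]
```

Call:
jog_arm --motion '[{"dx":0.002,"dy":-0.001,"dz":0.061,"wx":0,"wy":0,"wz":0,"gripper":0},{"dx":0.002,"dy":-0.001,"dz":0.061,"wx":0,"wy":0,"wz":0,"gripper":0},{"dx":0.002,"dy":-0.001,"dz":0.061,"wx":0,"wy":0,"wz":0,"gripper":255},{"dx":0.002,"dy":-0.001,"dz":0.061,"wx":0,"wy":0,"wz":0,"gripper":255},{"dx":0.002,"dy":-0.001,"dz":0.061,"wx":0,"wy":0,"wz":0,"gripper":255},{"dx":0.002,"dy":-0.001,"dz":0.061,"wx":0,"wy":0,"wz":0,"gripper":255},{"dx":0.002,"dy":-0.001,"dz":0.061,"wx":0,"wy":0,"wz":0,"gripper":255},{"dx":0.002,"dy":-0.001,"dz":0.061,"wx":0,"wy":0,"wz":0,"gripper":255}]'

```text
t: 3.5
tool_pos: [561.7, -105.0, 47.7]
orientation: [2.42, 1.999, 0.003]
wrist_force: [-1.0, -0.1, 9.6]
width: 0.553
grasp_force: 60.1
```

Call:
jog_arm --motion '[{"dx":0,"dy":0,"dz":-0.03,"wx":0,"wy":0,"wz":0,"gripper":255},{"dx":0,"dy":0,"dz":-0.06,"wx":0,"wy":0,"wz":0,"gripper":255},{"dx":0,"dy":0,"dz":-0.06,"wx":0,"wy":0,"wz":0,"gripper":255},{"dx":0,"dy":0,"dz":-0.06,"wx":0,"wy":0,"wz":0,"gripper":255}]'

```text
t: 3.9
tool_pos: [560.9, -104.7, 81.8]
orientation: [2.421, 2.0, 0.001]
wrist_force: [0.3, 0.2, -1.2]
width: 0.553
grasp_force: 61.6
```

```bash
python3 - <<'E'
from h import *
im=shot('wrist','w3.png'); cv2.imwrite('pics/w3c.png',cv2.resize(im[140:480,120:520,::-1],None,fx=1.6,fy=1.6))
E
```

```text
(no output)
```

View pics/w3c.png

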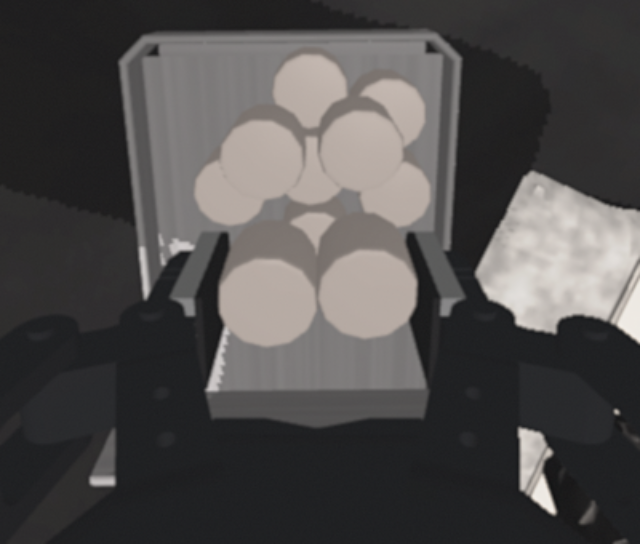

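The crop shows both cylinders held side by side in line, with six left standing on the floor and A and B still on top. I'll place this pair at the rear of the tray.

Call:
jog_arm --motion '[{"dx":-0.06,"dy":-0.006,"dz":0,"wx":0,"wy":0,"wz":0,"gripper":255},{"dx":-0.12,"dy":-0.013,"dz":0,"wx":0,"wy":0,"wz":0,"gripper":255},{"dx":-0.12,"dy":-0.013,"dz":0,"wx":0,"wy":0,"wz":0,"gripper":255},{"dx":-0.12,"dy":-0.013,"dz":0.03,"wx":0,"wy":0,"wz":0,"gripper":255},{"dx":-0.12,"dy":-0.013,"dz":0.06,"wx":0,"wy":0,"wz":0,"gripper":255},{"dx":-0.12,"dy":-0.013,"dz":0.08,"wx":0,"wy":0,"wz":0,"gripper":255},{"dx":-0.12,"dy":-0.013,"dz":0.09,"wx":0,"wy":0,"wz":0,"gripper":255},{"dx":-0.12,"dy":-0.013,"dz":0.094,"wx":0,"wy":0,"wz":0,"gripper":255},{"dx":-0.12,"dy":-0.013,"dz":0.094,"wx":0,"wy":0,"wz":0,"gripper":255}]'

```text
t: 4.85
tool_pos: [539.3, -173.5, 24.3]
orientation: [-2.422, -2.001, 0.0]
wrist_force: [-0.5, 0.3, -0.8]
width: 0.553
grasp_force: 61.7
```

Call:
jog_arm --motion '[{"dx":0,"dy":0,"dz":0.001,"wx":0,"wy":0,"wz":0,"gripper":75},{"dx":0,"dy":0,"dz":0.001,"wx":0,"wy":0,"wz":0,"gripper":75},{"dx":0,"dy":0,"dz":0.001,"wx":0,"wy":0,"wz":0,"gripper":75},{"dx":0,"dy":0,"dz":-0.06,"wx":0,"wy":0,"wz":0,"gripper":75},{"dx":0,"dy":0,"dz":-0.11,"wx":0,"wy":0,"wz":0,"gripper":0},{"dx":0.08,"dy":0.007,"dz":-0.11,"wx":0,"wy":0,"wz":0,"gripper":0},{"dx":0.162,"dy":0.014,"dz":-0.11,"wx":0,"wy":0,"wz":0,"gripper":0},{"dx":0.162,"dy":0.014,"dz":-0.11,"wx":0,"wy":0,"wz":0,"gripper":0},{"dx":0.162,"dy":0.014,"dz":-0.11,"wx":0,"wy":0,"wz":0,"gripper":0}]'

```text
t: 5.75
tool_pos: [566.1, -78.8, 91.0]
orientation: [2.418, 2.004, 0.0]
wrist_force: [0.9, 0.2, 0.2]
width: 1.005
grasp_force: 0.0
```

```bash
python3 - <<'E'
from h import *
np.set_printoptions(suppress=True,precision=1)
m=arm.camera_model('wrist');s=arm.read_state();im=shot('wrist','w4.png')
T=cv2.Rodrigues(np.array(s['orientation'],float))[0]
print(s['t'],s['tool_pos'])
# predicted pixels of A,B tops
print(proj(m,[[551.3,-77.7,53],[580.2,-81.4,53]]))
E
```

```text
5.75 [566.1 -78.8  91. ]
[[286.3 284. ]
 [344.6 280.8]]
```

View pics/w4.png

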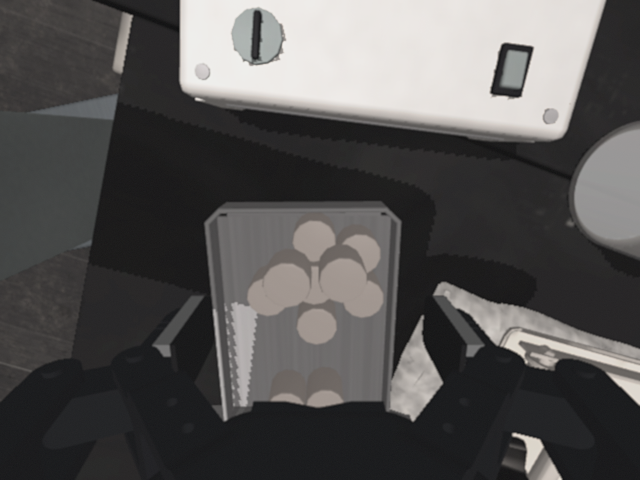

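Tops A (287,284) and B (344,280) sit where predicted. The first pair stands at the rear near (290,390) and (325,390), and the lower cylinder l5 is at (317,326).

Call:
jog_arm --motion '[{"dx":0,"dy":-0.001,"dz":0.05,"wx":0,"wy":0,"wz":0,"gripper":0},{"dx":0,"dy":-0.001,"dz":0.0715,"wx":0,"wy":0,"wz":0,"gripper":0},{"dx":0,"dy":-0.001,"dz":0.0715,"wx":0,"wy":0,"wz":0,"gripper":255},{"dx":0,"dy":-0.001,"dz":0.0715,"wx":0,"wy":0,"wz":0,"gripper":255},{"dx":0,"dy":-0.001,"dz":0.0715,"wx":0,"wy":0,"wz":0,"gripper":255},{"dx":0,"dy":-0.001,"dz":0.0715,"wx":0,"wy":0,"wz":0,"gripper":255},{"dx":0,"dy":-0.001,"dz":0.0715,"wx":0,"wy":0,"wz":0,"gripper":255},{"dx":0,"dy":-0.001,"dz":0.0715,"wx":0,"wy":0,"wz":0,"gripper":255},{"dx":0,"dy":-0.001,"dz":0.02,"wx":0,"wy":0,"wz":0,"gripper":255},{"dx":0,"dy":-0.001,"dz":0,"wx":0,"wy":0,"wz":0,"gripper":255}]'

```text
t: 6.8
tool_pos: [566.3, -79.9, 92.2]
orientation: [2.42, 1.999, 0.003]
wrist_force: [-0.3, 0.3, -1.0]
width: 0.554
grasp_force: 61.8
```

```bash
python3 - <<'E'
from h import *
np.set_printoptions(suppress=True,precision=1)
s0=arm.read_state();m=arm.camera_model('wrist');im=shot('wrist','w5.png')
cv2.imwrite('pics/w5c.png',cv2.resize(im[140:480,120:520,::-1],None,fx=1.6,fy=1.6))
T=cv2.Rodrigues(np.array(s0['orientation'],float))[0]
print(s0['tool_pos'],s0['width'],s0['grasp_force'],s0['wrist_force'])
# camera in tool frame is fixed: pair-1 offset from w3c
z=[s0['tool_pos'][2]-47.7+53]
P=ray(m,[(120+267/1.6,140+302/1.6),(120+367/1.6,140+288/1.6)],z[0]);print('pair1 in tool',(P-s0['tool_pos'])@T)
E
```

```text
[566.3 -79.9  92.2] 0.5538825681160078 61.758248805999756 [-0.3  0.3 -1. ]
pair1 in tool [[ -1.3 -10.8  -5.3]
 [  2.3  13.   -5.3]]
```

View pics/w5c.png

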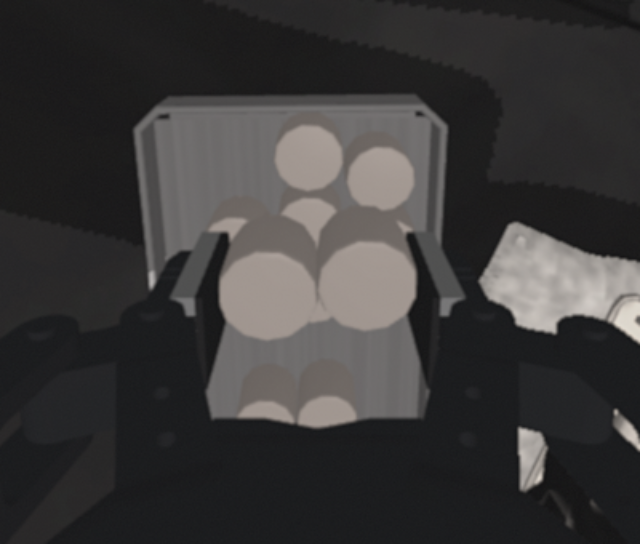

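The second pair is held well, and the first pair stands at the rear. The straight gap behind l5 is only about 28 mm, so I'll place this pair shifted about 11 mm to the tray's +y side.

Call:
jog_arm --motion '[{"dx":-0.06,"dy":-0.015,"dz":0,"wx":0,"wy":0,"wz":0,"gripper":255},{"dx":-0.118,"dy":-0.029,"dz":0,"wx":0,"wy":0,"wz":0,"gripper":255},{"dx":-0.118,"dy":-0.029,"dz":0,"wx":0,"wy":0,"wz":0,"gripper":255},{"dx":-0.118,"dy":-0.029,"dz":0.03,"wx":0,"wy":0,"wz":0,"gripper":255},{"dx":-0.118,"dy":-0.029,"dz":0.05,"wx":0,"wy":0,"wz":0,"gripper":255},{"dx":-0.118,"dy":-0.029,"dz":0.06,"wx":0,"wy":0,"wz":0,"gripper":255},{"dx":-0.118,"dy":-0.029,"dz":0.07,"wx":0,"wy":0,"wz":0,"gripper":255},{"dx":-0.118,"dy":-0.029,"dz":0.08,"wx":0,"wy":0,"wz":0,"gripper":255}]'

```text
t: 7.65
tool_pos: [535.1, -145.6, 42.0]
orientation: [2.421, 2.001, 0.0]
wrist_force: [0.2, 0.3, -0.7]
width: 0.552
grasp_force: 61.8
```

Call:
jog_arm --motion '[{"dx":0,"dy":0,"dz":0.015,"wx":0,"wy":0,"wz":0,"gripper":255},{"dx":0,"dy":0,"dz":0.025,"wx":0,"wy":0,"wz":0,"gripper":255},{"dx":0,"dy":0,"dz":0.032,"wx":0,"wy":0,"wz":0,"gripper":255},{"dx":0,"dy":0,"dz":0.032,"wx":0,"wy":0,"wz":0,"gripper":255}]'

```text
t: 8.05
tool_pos: [534.7, -145.8, 23.8]
orientation: [-2.422, -2.001, 0.0]
wrist_force: [-1.0, -0.2, 2.1]
width: 0.551
grasp_force: 62.5
```

Call:
jog_arm --motion '[{"dx":0,"dy":0,"dz":0,"wx":0,"wy":0,"wz":0,"gripper":95},{"dx":0,"dy":0,"dz":0,"wx":0,"wy":0,"wz":0,"gripper":95},{"dx":0,"dy":0,"dz":0,"wx":0,"wy":0,"wz":0,"gripper":95},{"dx":0,"dy":0,"dz":-0.03,"wx":0,"wy":0,"wz":0,"gripper":95},{"dx":0,"dy":0,"dz":-0.08,"wx":0,"wy":0,"wz":0,"gripper":95},{"dx":-0.05,"dy":0,"dz":-0.16,"wx":0,"wy":0,"wz":0,"gripper":0},{"dx":-0.05,"dy":0.03,"dz":-0.24,"wx":0,"wy":0,"wz":0,"gripper":0},{"dx":-0.05,"dy":0.03,"dz":-0.28,"wx":0,"wy":0,"wz":0,"gripper":0},{"dx":-0.05,"dy":0.03,"dz":-0.28,"wx":0,"wy":0,"wz":0,"gripper":0},{"dx":-0.05,"dy":0.03,"dz":-0.28,"wx":0,"wy":0,"wz":0,"gripper":0}]'

```text
t: 9.05
tool_pos: [546.7, -178.8, 191.7]
orientation: [2.422, 2.0, 0.0]
wrist_force: [-0.2, -0.4, 0.6]
width: 0.999
grasp_force: 0.0
```

```bash
python3 - <<'E'
from h import *
np.set_printoptions(suppress=True,precision=3)
m=arm.camera_model('wrist');s=arm.read_state();im=shot('wrist','w6.png')
import pickle;pickle.dump((m,s),open('w6.pkl','wb'))
print(s['t'],s['tool_pos'],s['orientation'])
E
```

```text
9.05 [ 546.66  -178.81   191.748] [2.422 2.    0.   ]
```

View pics/w6.png

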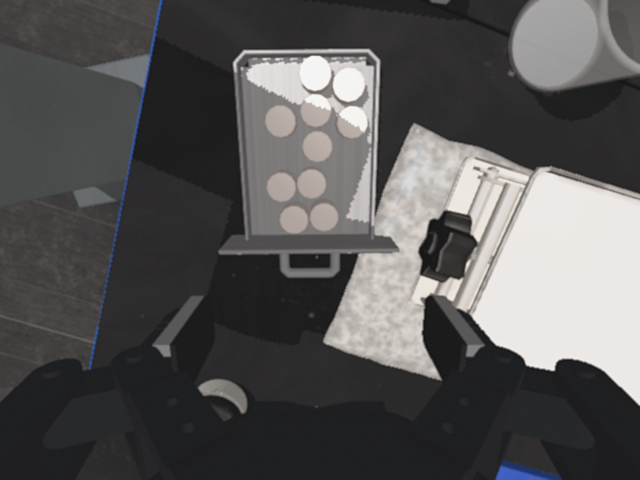

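The view shows all ten cylinders in one layer. They stand at px (315,72), (349,84), (280,121), (315,110), (351,121), (317,146), (281,187), (312,184), (294,220) and (324,217). The handle is centred at about (310,270) behind the panel. Next I measure the handle, the tray yaw and the hood pose.

```bash
cat > hood.py <<'E'
from h import *
import pickle
np.set_printoptions(suppress=True,precision=1)
mt=arm.camera_model('top')
g=cv2.cvtColor(cv2.imread('pics/t0.png'),cv2.COLOR_BGR2GRAY)
msk=np.zeros_like(g);msk[145:262,188:302]=(g[145:262,188:302]>185)*255
msk=cv2.morphologyEx(msk,cv2.MORPH_CLOSE,np.ones((9,9)))
c=max(cv2.findContours(msk,0,1)[0],key=cv2.contourArea)
P=ray(mt,c[:,0,:].astype(float),70)[:,:2].astype(np.float32)
r=cv2.minAreaRect(P);print('top hood rect',r)
m,s=pickle.load(open('w6.pkl','rb'))
T=cv2.Rodrigues(np.array(s['orientation'],float))[0]
Rc=cv2.Rodrigues(np.array(m['rvec'],float))[0]
Xr=Rc@T; ct=T.T@(-Rc.T@np.ravel(m['tvec'])-s['tool_pos'])
T4=cv2.Rodrigues(np.array([2.418,2.004,0]))[0];R4=Xr@T4.T;c4=T4@ct+np.array([566.1,-78.8,91.0])
m4=dict(intrinsics=m['intrinsics'],rvec=cv2.Rodrigues(R4)[0],tvec=-R4@c4)
g4=cv2.cvtColor(cv2.imread('pics/w4.png'),cv2.COLOR_BGR2GRAY)
pts=[(u,np.where(g4[60:170,u]>190)[0].max()+60) for u in range(220,541,10)]
Q=ray(m4,pts,70)
v=cv2.fitLine(Q[:,:2].astype(np.float32),cv2.DIST_HUBER,0,.01,.01).ravel();print('w4 edge',v,'yaw',np.degrees(np.arctan2(v[0],-v[1]))%180)
print('w4 corners',ray(m4,[(181,95),(567,138)],70))
# tray from w6
h=ray(m,[(281,268),(340,268)],28);pan=ray(m,[(219,252),(398,250)],48);f=ray(m,[(233,62),(380,60)],20);b=ray(m,[(243,235),(376,233)],20);hb=ray(m,[(310,272)],28)
print('handle',h,np.linalg.norm(h[0]-h[1]),'bar',hb,'panel',pan,np.linalg.norm(pan[0]-pan[1]),'rim',f,b)
for a in(h,pan,f,b):
    d=a[1]-a[0];print('yaw',np.degrees(np.arctan2(d[1],d[0]))+90)
for p in (h.mean(0),hb[0],pan.mean(0)): print('tool',(p-s['tool_pos'])@T)
E
python3 hood.py
```

```text
top hood rect ((624.8363037109375, 72.43988800048828), (170.41554260253906, 154.5968475341797), 72.83948516845703)
w4 edge [  1.   -0.3 599.8  -4.9] yaw 72.865204
w4 corners [[530.9  13.9  70. ]
 [677.6 -29.9  70. ]]
handle [[ 508.6 -213.7   28. ]
 [ 559.2 -223.5   28. ]] 51.53492775543738 bar [[ 532.7 -222.2   28. ]] panel [[ 466.4 -183.8   48. ]
 [ 607.6 -209.3   48. ]] 143.50252792163823 rim [[507.6 -45.4  20. ]
 [618.3 -65.1  20. ]] [[ 481.3 -180.3   20. ]
 [ 595.6 -200.4   20. ]]
yaw 79.0837935309369
yaw 79.76592071259614
yaw 79.88192710876045
yaw 79.99453042861522
tool [-41.4  -5.1 163.8]
tool [-45.2  -5.6 163.8]
tool [-19.2  -6.3 143.7]
```

Call:
jog_arm --motion '[{"dx":-0.06,"dy":-0.0095,"dz":0.07,"wx":0,"wy":0,"wz":-0.024,"gripper":0},{"dx":-0.06,"dy":-0.0095,"dz":0.14,"wx":0,"wy":0,"wz":-0.024,"gripper":0},{"dx":-0.06,"dy":-0.0095,"dz":0.2,"wx":0,"wy":0,"wz":-0.024,"gripper":0},{"dx":-0.06,"dy":-0.0095,"dz":0.25,"wx":0,"wy":0,"wz":-0.024,"gripper":0},{"dx":-0.06,"dy":-0.0095,"dz":0.274,"wx":0,"wy":0,"wz":-0.024,"gripper":0},{"dx":-0.06,"dy":-0.0095,"dz":0.274,"wx":0,"wy":0,"wz":-0.024,"gripper":0},{"dx":-0.06,"dy":-0.0095,"dz":0.274,"wx":0,"wy":0,"wz":-0.024,"gripper":0},{"dx":-0.06,"dy":-0.0095,"dz":0.274,"wx":0,"wy":0,"wz":-0.024,"gripper":70}]'

```text
t: 9.9
tool_pos: [535.3, -213.6, 28.2]
orientation: [2.408, 2.014, 0.001]
wrist_force: [-1.0, -0.8, 1.0]
width: 0.858
grasp_force: 0.0
```

```bash
cat >> hood.py <<'E'
print('-----')
def edge(rows,left):
    o=[]
    for v in rows:
        c=np.where(g4[v]>170)[0]; c=c[(c>150)&(c<625)]
        o.append((c.min() if left else c.max(),v))
    return ray(m4,o,70)[:,:2]
ex=np.array([np.cos(np.radians(72.85)),np.sin(np.radians(72.85))]);ey=np.array([-ex[1],ex[0]])
L=(edge(range(5,80,5),True)-[621.9,62.9])@ey;Rr=(edge(range(5,115,5),False)-[621.9,62.9])@ey
print('hood y of left/right edges',L,Rr)
E
python3 hood.py | sed -n '/-----/,$p'
```

```text
-----
hood y of left/right edges [72.7 72.6 72.6 73.  73.  73.  73.  73.  72.9 72.9 72.9 72.9 72.9 72.9
 72.9] [-78.9 -79.1 -78.9 -79.1 -78.9 -79.1 -78.9 -79.1 -78.9 -79.  -78.9 -79.
 -78.8 -79.  -78.8 -79.  -78.8 -79.  -78.8 -79.  -78.7 -78.9]
```

Call:
jog_arm --motion '[{"dx":0,"dy":0,"dz":0,"wx":0,"wy":0,"wz":0,"gripper":255},{"dx":0,"dy":0,"dz":0,"wx":0,"wy":0,"wz":0,"gripper":255},{"dx":0,"dy":0,"dz":0,"wx":0,"wy":0,"wz":0,"gripper":255},{"dx":0,"dy":0,"dz":0,"wx":0,"wy":0,"wz":0,"gripper":255},{"dx":0,"dy":0,"dz":0,"wx":0,"wy":0,"wz":0,"gripper":255}]'

```text
t: 10.4
tool_pos: [534.8, -213.4, 28.9]
orientation: [2.408, 2.015, 0.001]
wrist_force: [-2.2, -0.5, 6.4]
width: 0.582
grasp_force: 60.8
```

Call:
jog_arm --motion '[{"dx":0,"dy":0.002,"dz":0,"wx":0,"wy":0,"wz":0.05,"gripper":255},{"dx":-0.001,"dy":0.003,"dz":0,"wx":0,"wy":0,"wz":0.1,"gripper":255},{"dx":-0.002,"dy":0.005,"dz":0,"wx":0,"wy":0,"wz":0.15,"gripper":255},{"dx":-0.003,"dy":0.007,"dz":0,"wx":0,"wy":0,"wz":0.2,"gripper":255},{"dx":-0.003,"dy":0.007,"dz":0,"wx":0,"wy":0,"wz":0.243,"gripper":255},{"dx":-0.003,"dy":0.007,"dz":0,"wx":0,"wy":0,"wz":0.243,"gripper":255},{"dx":-0.003,"dy":0.007,"dz":0,"wx":0,"wy":0,"wz":0.243,"gripper":255}]'

```text
t: 11.1
tool_pos: [534.8, -211.5, 28.7]
orientation: [-2.518, -1.864, 0.004]
wrist_force: [-7.7, 9.2, 13.6]
width: 0.58
grasp_force: 61.3
```

```bash
python3 - <<'E'
from h import *
np.set_printoptions(suppress=True,precision=3)
s=arm.read_state();m=arm.camera_model('wrist');im=shot('wrist','w7.png')
import pickle;pickle.dump((m,s),open('w7.pkl','wb'))
print(s['t'],s['tool_pos'],s['orientation'],s['wrist_force'],s['ft_torque'],s['width'])
E
```

```text
11.1 [ 534.781 -211.525   28.691] [-2.518 -1.864  0.004] [-7.666  9.183 13.626] [1.371 0.312 0.678] 0.5799271533395479
```

View pics/w7.png

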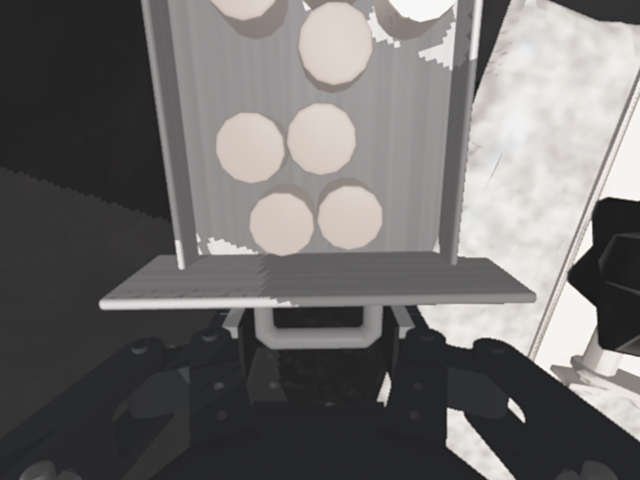

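The view shows the handle held between the pads with the panel top edge from (100,304) to (533,297). The tray has turned and the cylinders are still in one layer. I'll compute the remaining offset and yaw from this.

```bash
python3 - <<'E'
from h import *
import pickle
np.set_printoptions(suppress=True,precision=2)
m,s=pickle.load(open('w7.pkl','rb'));T=cv2.Rodrigues(np.array(s['orientation'],float))[0]
a=np.radians(72.85);ex=np.array([np.cos(a),np.sin(a)]);ey=np.array([-ex[1],ex[0]]);H=np.array([624.3,62.2])
p=ray(m,[(101,304),(534,297)],48);w=ray(m,[(183,266),(455,263),(147,0),(478,0)],20)
h=ray(m,[(256,325),(383,325)],32)
for n,q in(('panel',p),('walls',w),('handle',h)):
    print(n,[(((x[:2]-H)@ex).round(1),((x[:2]-H)@ey).round(1)) for x in q])
d=p[1]-p[0];print('len',np.linalg.norm(d),'yaw err deg',np.degrees(np.arctan2(d[1],d[0]))+90-72.85)
for i,j in((0,2),(1,3)):
    d=w[j]-w[i];print('wall yaw err',np.degrees(np.arctan2(d[1],d[0]))-72.85)
x=T[:,0];print('tool yaw err',np.degrees(np.arctan2(x[1],x[0]))-72.85,'tool',((s['tool_pos'][:2]-H)@ex),((s['tool_pos'][:2]-H)@ey), 'tilt',np.degrees(np.arccos(-T[2,2])))
E
```

```text
panel [(np.float64(-272.3), np.float64(75.7)), (np.float64(-268.8), np.float64(-67.0))]
walls [(np.float64(-269.2), np.float64(58.6)), (np.float64(-267.3), np.float64(-51.3)), (np.float64(-175.1), np.float64(61.0)), (np.float64(-174.9), np.float64(-48.8))]
handle [(np.float64(-288.9), np.float64(27.7)), (np.float64(-288.5), np.float64(-21.5))]
len 142.7448029757757 yaw err deg 1.4064601626819382
wall yaw err 1.4944970170014926
wall yaw err 1.5725647934241778
tool yaw err 0.17082448106926051 tool -287.9507894142066 4.823973752354796 tilt 0.5295081779023506
```

Call:
jog_arm --motion '[{"dx":0.01,"dy":0.003,"dz":0,"wx":0,"wy":0,"wz":0.02,"gripper":255},{"dx":0.02,"dy":0.004,"dz":0,"wx":0,"wy":0,"wz":0.05,"gripper":255},{"dx":0.03,"dy":0.004,"dz":0,"wx":0,"wy":0,"wz":0.05,"gripper":255},{"dx":0.04,"dy":0.004,"dz":0,"wx":0,"wy":0,"wz":0.05,"gripper":255},{"dx":0.05,"dy":0.004,"dz":0,"wx":0,"wy":0,"wz":0.05,"gripper":255},{"dx":0.05,"dy":0.004,"dz":0,"wx":0,"wy":0,"wz":0.05,"gripper":255},{"dx":0.05,"dy":0.004,"dz":0,"wx":0,"wy":0,"wz":0.05,"gripper":255}]'

```text
t: 11.85
tool_pos: [546.9, -187.7, 28.8]
orientation: [-2.548, -1.834, 0.005]
wrist_force: [-8.9, -2.3, 10.2]
width: 0.581
grasp_force: 61.2
```

```bash
cat > tr.py <<'E'
from h import *
import pickle,sys
np.set_printoptions(suppress=True,precision=2)
s=arm.read_state();m=arm.camera_model('wrist');im=shot('wrist',sys.argv[1]);T=cv2.Rodrigues(np.array(s['orientation'],float))[0]
pickle.dump((m,s),open(sys.argv[1]+'.pkl','wb'))
a=np.radians(72.85);ex=np.array([np.cos(a),np.sin(a)]);ey=np.array([-ex[1],ex[0]]);H=np.array([624.3,62.2])
g=cv2.cvtColor(im,cv2.COLOR_RGB2GRAY)
# panel top edge: bright thin line just above dark region, near rows 285-320
def row(u):
    col=cv2.GaussianBlur(g,(5,5),0)[280:325,u].astype(int); return 280+int(np.argmin(np.diff(col)))
pts=[(u,row(u)) for u in list(range(125,215,6))+list(range(425,515,6))]
Q=ray(m,pts,48);v=cv2.fitLine(Q[:,:2].astype(np.float32),cv2.DIST_HUBER,0,.01,.01).ravel()
yaw=(np.degrees(np.arctan2(v[0],-v[1])))%180
print('panel x',((Q[:,:2]-H)@ex).mean(),'tray yaw err',yaw-72.85, [p[1] for p in pts])
# handle legs: bright span at several rows
for r in (318,325,332):
    c=np.where(g[r,230:410]>110)[0]+230; P=ray(m,[(c.min(),r),(c.max(),r)],32); print('handle y',(P[:,:2]-H)@ey,c.min(),c.max())
x=T[:,0];print('tool yaw err',np.degrees(np.arctan2(x[1],x[0]))-72.85,'tool',((s['tool_pos'][:2]-H)@ex),((s['tool_pos'][:2]-H)@ey),'F',s['wrist_force'],'z',s['tool_pos'][2],s['t'])
E
python3 tr.py w8.png
```

```text
panel x -246.52856421371482 tray yaw err -0.028640747 [308, 308, 307, 307, 307, 307, 307, 307, 308, 307, 307, 307, 307, 307, 307, 320, 301, 315, 301, 320, 320, 301, 301, 301, 301, 301, 301, 299, 317, 299]
handle y [ 23.25 -25.3 ] 255 381
handle y [ 23.08 -25.  ] 256 380
handle y [ 33.06 -34.82] 231 405
tool yaw err -1.3539607536041984 tool -261.6507240393333 0.22705368832223138 F [-8.93 -2.31 10.25] z 28.837670590056717 11.85
```

Call:
jog_arm --motion '[{"dx":0.017,"dy":0,"dz":0,"wx":0,"wy":0,"wz":0,"gripper":255},{"dx":0.034,"dy":-0.001,"dz":0,"wx":0,"wy":0,"wz":0,"gripper":255},{"dx":0.051,"dy":-0.001,"dz":0,"wx":0,"wy":0,"wz":0,"gripper":255},{"dx":0.068,"dy":-0.002,"dz":0,"wx":0,"wy":0,"wz":0,"gripper":255},{"dx":0.085,"dy":-0.002,"dz":0,"wx":0,"wy":0,"wz":0,"gripper":255},{"dx":0.085,"dy":-0.002,"dz":0,"wx":0,"wy":0,"wz":0,"gripper":255}]'

```text
t: 12.5
tool_pos: [563.9, -139.9, 28.9]
orientation: [2.545, 1.838, -0.004]
wrist_force: [-5.3, -2.6, 7.4]
width: 0.581
grasp_force: 62.3
```

```bash
python3 tr.py w9.png
```

```text
panel x -196.00022486416296 tray yaw err -0.72787476 [309, 309, 309, 309, 308, 308, 308, 308, 308, 308, 308, 308, 308, 308, 308, 319, 314, 316, 313, 300, 307, 313, 300, 300, 300, 307, 306, 309, 299, 299]
handle y [ 20.83 -26.96] 256 380
handle y [ 21.04 -27.05] 256 380
handle y [ 31.   -36.91] 231 405
tool yaw err -1.1717725650875792 tool -210.91288536119606 -1.8439853858881239 F [-5.31 -2.64  7.39] z 28.918459152712074 12.5
```

Call:
jog_arm --motion '[{"dx":0.017,"dy":-0.001,"dz":0,"wx":0,"wy":0,"wz":0,"gripper":255},{"dx":0.034,"dy":-0.002,"dz":0,"wx":0,"wy":0,"wz":0,"gripper":255},{"dx":0.051,"dy":-0.003,"dz":0,"wx":0,"wy":0,"wz":0,"gripper":255},{"dx":0.068,"dy":-0.003,"dz":0,"wx":0,"wy":0,"wz":0,"gripper":255},{"dx":0.085,"dy":-0.004,"dz":0,"wx":0,"wy":0,"wz":0,"gripper":255},{"dx":0.102,"dy":-0.004,"dz":0,"wx":0,"wy":0,"wz":0,"gripper":255},{"dx":0.119,"dy":-0.004,"dz":0,"wx":0,"wy":0,"wz":0,"gripper":255},{"dx":0.13,"dy":-0.004,"dz":0,"wx":0,"wy":0,"wz":0,"gripper":255},{"dx":0.13,"dy":-0.004,"dz":0,"wx":0,"wy":0,"wz":0,"gripper":255}]'

```text
t: 13.45
tool_pos: [586.8, -64.9, 28.9]
orientation: [2.547, 1.837, -0.002]
wrist_force: [-4.4, -1.9, 7.3]
width: 0.58
grasp_force: 62.1
```

```bash
python3 tr.py w10.png
```

```text
panel x -116.94571856447466 tray yaw err -0.34881592 [309, 309, 308, 308, 308, 308, 308, 308, 308, 308, 308, 308, 308, 307, 307, 304, 304, 304, 304, 304, 304, 304, 304, 304, 303, 303, 303, 303, 303, 303]
handle y [ 20.58 -26.45] 257 379
handle y [ 20.4  -26.53] 258 379
handle y [ 30.75 -36.39] 232 404
tool yaw err -1.2481418251447565 tool -132.47797558480192 -1.689422162077089 F [-4.42 -1.86  7.26] z 28.910940539143876 13.45
```

Call:
jog_arm --motion '[{"dx":0.015,"dy":0,"dz":0,"wx":0,"wy":0,"wz":0,"gripper":255},{"dx":0.03,"dy":-0.001,"dz":0,"wx":0,"wy":0,"wz":0,"gripper":255},{"dx":0.042,"dy":-0.001,"dz":0,"wx":0,"wy":0,"wz":0,"gripper":255},{"dx":0.05,"dy":-0.001,"dz":0,"wx":0,"wy":0,"wz":0,"gripper":255},{"dx":0.056,"dy":-0.001,"dz":0,"wx":0,"wy":0,"wz":0,"gripper":255},{"dx":0.056,"dy":-0.001,"dz":0,"wx":0,"wy":0,"wz":0,"gripper":255}]'

```text
t: 14.1
tool_pos: [596.7, -33.6, 28.9]
orientation: [2.547, 1.836, -0.003]
wrist_force: [-3.8, -4.5, 6.7]
width: 0.58
grasp_force: 62.2
```

Call:
jog_arm --motion '[{"dx":0.004,"dy":0,"dz":0,"wx":0,"wy":0,"wz":0,"gripper":255},{"dx":0.007,"dy":0,"dz":0,"wx":0,"wy":0,"wz":0,"gripper":255},{"dx":0.007,"dy":0,"dz":0,"wx":0,"wy":0,"wz":0,"gripper":255}]'

```text
t: 14.4
tool_pos: [597.8, -30.1, 28.9]
orientation: [2.546, 1.837, -0.004]
wrist_force: [-4.8, -6.8, 7.3]
width: 0.582
grasp_force: 62.1
```

Call:
jog_arm --motion '[{"dx":0.003,"dy":0,"dz":0,"wx":0,"wy":0,"wz":0,"gripper":255},{"dx":0.005,"dy":0,"dz":0,"wx":0,"wy":0,"wz":0,"gripper":255},{"dx":0.005,"dy":0,"dz":0,"wx":0,"wy":0,"wz":0,"gripper":255}]'

```text
t: 14.7
tool_pos: [598.7, -27.4, 28.9]
orientation: [2.546, 1.837, -0.005]
wrist_force: [-6.4, -6.5, 7.9]
width: 0.584
grasp_force: 62.1
```

Call:
jog_arm --motion '[{"dx":0.003,"dy":0,"dz":0,"wx":0,"wy":0,"wz":0,"gripper":255},{"dx":0.005,"dy":0,"dz":0,"wx":0,"wy":0,"wz":0,"gripper":255},{"dx":0.005,"dy":0,"dz":0,"wx":0,"wy":0,"wz":0,"gripper":255}]'

```text
t: 15.0
tool_pos: [599.0, -26.5, 28.9]
orientation: [2.544, 1.837, -0.009]
wrist_force: [-7.0, -14.2, 7.5]
width: 0.581
grasp_force: 62.4
```

Call:
jog_arm --motion '[{"dx":0.004,"dy":0,"dz":0,"wx":0,"wy":0,"wz":0,"gripper":255},{"dx":0.008,"dy":0,"dz":0,"wx":0,"wy":0,"wz":0,"gripper":255},{"dx":0.008,"dy":0,"dz":0,"wx":0,"wy":0,"wz":0,"gripper":255}]'

```text
t: 15.3
tool_pos: [599.1, -26.2, 28.9]
orientation: [2.54, 1.839, -0.019]
wrist_force: [-13.0, -30.7, 9.6]
width: 0.577
grasp_force: 62.5
```

```bash
python3 tr.py w11.png
```

```text
panel x -79.69307184490684 tray yaw err -0.6847153 [322, 322, 322, 321, 322, 322, 321, 321, 323, 323, 321, 322, 321, 321, 321, 320, 321, 323, 323, 320, 323, 323, 323, 323, 323, 281, 283, 283, 282, 282]
handle y [ 30.75 -38.24] 230 409
handle y [ 31.03 -38.41] 230 409
handle y [ 30.53 -36.63] 232 404
tool yaw err -1.0611783795340415 tool -91.95127158884529 -1.9552257063482374 F [-13.03 -30.66   9.63] z 28.91638093199765 15.3
```

Call:
jog_arm --motion '[{"dx":-0.007,"dy":0,"dz":0,"wx":0,"wy":0,"wz":0,"gripper":255},{"dx":-0.007,"dy":0,"dz":0,"wx":0,"wy":0,"wz":0,"gripper":255},{"dx":-0.007,"dy":0,"dz":0,"wx":0,"wy":0,"wz":0,"gripper":50},{"dx":-0.007,"dy":0,"dz":0,"wx":0,"wy":0,"wz":0,"gripper":50},{"dx":-0.007,"dy":0,"dz":0,"wx":0,"wy":0,"wz":0,"gripper":50},{"dx":-0.007,"dy":0,"dz":0,"wx":0,"wy":0,"wz":0,"gripper":50},{"dx":-0.007,"dy":0,"dz":-0.06,"wx":0,"wy":0,"wz":0,"gripper":50},{"dx":-0.05,"dy":0,"dz":-0.14,"wx":0,"wy":0,"wz":0,"gripper":50},{"dx":-0.1,"dy":0,"dz":-0.2,"wx":0,"wy":0,"wz":0,"gripper":50},{"dx":-0.1,"dy":0,"dz":-0.25,"wx":0,"wy":0,"wz":0,"gripper":50}]'

```text
t: 16.35
tool_pos: [583.1, -77.0, 179.6]
orientation: [2.551, 1.829, 0.002]
wrist_force: [0.9, -0.2, -0.1]
width: 0.803
grasp_force: 0.0
```

```bash
python3 - <<'E'
from h import *
import pickle
np.set_printoptions(suppress=True,precision=2)
s=arm.read_state();m=arm.camera_model('wrist');im=shot('wrist','w12.png');pickle.dump((m,s),open('w12.pkl','wb'))
print(s['t'],s['tool_pos'],s['wrist_force'])
t=arm.camera('top');cv2.imwrite('pics/t2.png',t[:,:,::-1])
a=np.radians(72.85);ex=np.array([np.cos(a),np.sin(a)]);ey=np.array([-ex[1],ex[0]]);H=np.array([624.3,62.2])
# predicted panel top outer edge, hood front roof edge, in wrist image; brightness profile along hood x at several y
g=cv2.cvtColor(im,cv2.COLOR_RGB2GRAY)
for y in (-68,-60,-45,45,60,68):
    xs=np.arange(-90,-64,1.5)
    P=np.array([[*(H+x*ex+y*ey),48] for x in xs]);px=proj(m,P)
    print(y,px[0].round(),px[-1].round(),[int(g[int(v),int(u)]) if 0<=v<480 and 0<=u<640 else -1 for u,v in px])
E
```

```text
16.35 [583.07 -76.96 179.56] [ 0.93 -0.23 -0.14]
-68 [407. 155.] [408. 117.] [45, 44, 44, 43, 32, 28, 30, 26, 122, 134, 101, 120, 175, 208, 223, 228, 227, 227]
-60 [396. 155.] [397. 117.] [44, 44, 45, 44, 44, 30, 31, 28, 108, 155, 98, 125, 178, 199, 224, 227, 227, 227]
-45 [374. 155.] [375. 118.] [46, 47, 48, 45, 34, 30, 30, 27, 115, 119, 106, 104, 187, 207, 223, 229, 228, 229]
45 [248. 159.] [245. 121.] [42, 41, 41, 41, 38, 33, 26, 26, 55, 129, 112, 110, 173, 204, 224, 236, 236, 236]
60 [227. 160.] [223. 122.] [41, 41, 42, 42, 41, 41, 41, 40, 53, 153, 111, 101, 161, 213, 230, 236, 236, 237]
68 [215. 160.] [211. 122.] [42, 43, 42, 42, 41, 41, 40, 39, 51, 134, 99, 102, 171, 207, 232, 238, 237, 237]
```

```bash
python3 -c "
from workcell import arm
print(arm.sign_off())"
```

```text
the job is handed in; nothing more can be done
None
```

The ten cylinders were spread into one layer while the tray was still outside the hood, the tray was slid in until its panel was shut against the hood's face, and the job was handed in at about 16 s of the 72 s allowed; the judge's verdict was not shown, and the cylinders could not be seen again once inside.

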